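Tidy the marker into the folding cup

ROBOT

A 6-joint arm with a two-finger parallel gripper is mounted at the origin on the work surface. World frame = base frame: x ahead of the robot, y to its left, z up, the work surface at z = 0. Lengths are in m, angles in rad, forces in N, time in s.
With the tool pointing down it reaches from about 0.35 to 0.725 m from the base axis. Payload 6 kg.
Tool frame: the origin (TCP) lies midway between the tips of the shut fingers; the grasp point (between the pads) lies robot.grasp_offset behind it (robot.grasp_offset is the distance from the TCP to the grasp point, in m); z points along the fingers, y is the line along which they close (so a half turn about z gives the same grasp; the last joint's range is limited). The gripper opens to 85 mm and grips with 20 to 120 N. Pads are 22 mm wide; open, the fingers measure 114 mm over their backs; the gripper's body (76 mm by 85 mm) begins 54 mm behind the grasp point. The pads swing forward as they close: fully open they stand 13 mm farther back than shut.
Start: joints at [1.467, 0.04, 0.085, 0, -1.615, -0.334], TCP at [0.254, 0.543, 0.231] pointing down, gripper open.
Joint ranges: [-2.56, 2.56], [-1.29, 2.01], [-1.08, 1.49], [-3.29, 1.98], [-2.81, -0.18], [-2.99, 2.99]. Speed limits (rad/s): [2.57, 2.57, 3.01, 3.14, 3.14, 3.14].

INTERFACE

Orientations are given as a unit quaternion [x, y, z, w].
In Python, from rig import robot, optics, finish_job gives the robot as it stands.
- The arm moves only by the tool arm_command, never from a script. Its arguments are lists of equal length, an entry for each row: "xyz": the shift along the tool's x, y, z in units of 200 mm (1.0 is 200 mm), a list of three; "roll": the turn about the tool's z in units of 0.5 rad (1.0 is 0.5 rad). A call has exactly 5 rows; each row is the pose to reach, as a shift and turn from the pose commanded when the call began, along the tool's axes at that moment; what a row does not reach only later rows make up. A row lasts 1/8 s, in which the tool goes at most 62.5 mm and 10.7 degrees, less where a joint would pass 70% of its speed; a pose out of reach is approached as far as the arm can. A call with a number of a shift or a turn outside -1 to 1 is refused whole. A call with a gripper value outside its range is refused whole. "grip" is the opening, from 0 (shut) to 1 (fully open), set as the call begins (left out, the last holds). The fingers move at their own pace and stop on an object; the grip force is fixed at half the most. Time passes only in rows, so rows that repeat a pose let the fingers close, or fill a call up. It gives the time, the measured TCP pose, the force, the opening and the grip force at its end, in the units of the state.
- robot.observe(): the state, without advancing time (a new reading comes with each control period).
- optics.get_image(name): name is "scene" or "top" or "wrist"; returns a dict with "image" (384x512x3 uint8, blue, green, red), "range_z" (384x512 float32, m along the optical axis (not along the pixel's ray), 0 where there is no reading), "mtx" (3x3 intrinsics, pixels), "rvec" (rotation vector, rad) and "tvec" (3), from world to camera coordinates, as OpenCV has them. Camera axes: x right, y down, z forward; pixel columns grow to the right and rows downward; lengths in m; the calibration is good to about 2 mm. The wrist camera is an equidistant fisheye: a pixel r from the principal point sees the ray r / f radians off the axis. A picture is of the moment at which its call begins.
- finish_job(): hands the job in; it is judged then, once.
Trained networks look in a picture, given as the dict that the camera call returned (one of the last four; its "shot" number tells which), for a name from the list of things; names that differ only in an ending like _2 or _b are one class to them, and where a whole thing is asked for, a point or a joint stands for the part that bears it (a point fixed in the world has none). Each returns a list of dicts, best first, with "conf" (0 to 1); they miss things now and then, are a little off and sometimes report something else, mostly with a low value. They report only what shows in the picture. A call takes as long as a camera call. They do not tell look-alikes from the thing itself.
- optics.search_frame(picture, query): "bbox" ([left, top, width, height] in pixels, round what is visible of it).
The state is a dict: "t": time; "joint_positions": joint angles; "dq": joint speeds; "joint_torque": joint torques, N m; "tcp_pos": TCP position; "ee_rot": TCP orientation; "contact_force": force on the tool from outside, world axes, zero at the start; "moment": the same for the moment, N m; "finger_gap": opening from 0.0 (shut) to 1.0 (fully open); "grip_force": force on a finger pad.
Only numpy, scipy, OpenCV 4.12 (cv2) and the standard library are available. Lean on these libraries where they do the work, as an engineer would, in place of code of your own. Each camera call takes 0.05 s, during which the arm holds its last target. There are 200 camera calls.

TASK

Put the marker away in the folding desk caddy: while the cup still lies folded down, slide the marker along the tray until well over half of it is in the cup, then swing the cup fully up (it has a side handle) so that the marker stands upright in it. Leave the pot, the bottle and the bottle cap where they are.

Things in the scene. Friction and masses are not known exactly. Their poses are not given: they have to be found in the camera images.
- caddy: Grey metal folding caddy fixed to the table: plate 400 x 80 x 4 mm. Origin: centre of its underside; x runs along it towards the hinge (x = 112 mm), z up. For x < -2 mm it is a tray: floor 8 mm above the table, rails along x with inner faces at y = +-27 mm, tops 20 mm above the table, open at the x = -200 mm end. The folded cup's mouth is at x = 0 and faces the tray.
- cup (a joint): Hinge of the cup, rad: 0 = folded flat, mouth to the tray; 1.571 = fully up at its stop. Axis along caddy +y. Turns freely and falls to an end; stays up past about 1.0. Cup: square aluminium tube with closed base, 64 mm outside, 58 mm inside, 112 mm long, 0.25 kg. Folded it covers caddy x 0 to 112, z 4 to 68 mm (inner lower face at 7); up, x 112 to 176, z 4 to 116 mm.
- cup_hinge (a point): Point on the hinge axis, midway along it: caddy x = 112, y = 0, z = 4 mm. Its axes turn with the cup; with the cup folded they are parallel to the caddy's.
- cup_floor (a point): Centre of the cup's inner floor. Its axes turn with the cup: -x points from the floor out of the mouth (along the tray when folded, upward when the cup is up).
- cup_mouth (a point): Centre of the cup's mouth, 108 mm from cup_floor along its -x.
- cup_handle (a point): Grip point on the side handle, a dark steel bar 10 mm thick, parallel to the hinge, sticking out of the cup on the caddy's -y side (y -32 to -102 mm; the last 6 mm an 18 mm black knob). The point is on the bar's centre line at y = -80 mm: at caddy x = 17, z = 49 mm with the cup folded, x = 157, z = 99 mm with it up. Only the table is beneath. Axes turn with the cup.
- marker: Thick marker pen, a cylinder 125 mm long and 18 mm in diameter, white with a black cap 40 mm long at one end, about 30 g. Origin at its middle on the centre line, x along it towards the bare end; lies in the tray with the bare end towards the cup's mouth, not yet in the cup.
- paint_pot: White open plastic pot, rim 84 mm across, 75 mm high, standing loose beside the caddy. Origin: centre of its underside. Leave alone.
- glue_bottle: White bottle with black cap, 60 mm across, 150 mm high, standing loose beside the caddy. Origin: centre of its underside. Leave alone.
- bottle_cap: Black plastic bottle cap, a cylinder 36 mm across and 36 mm high, standing loose beside the caddy. Origin: centre of its underside. Leave alone.
Not all that is in view belongs to the job. What is meant by the marker is not orange or pink, and is the larger of those in its own colour.

How it is judged:
By the outcome, as a careful person would: the job done as asked, in the order asked, and still so for the second after the job is handed in, with the robot touching nothing.
It also fails if it takes over 54 s, if anything falls off the work surface, if the arm or the gripper's body presses on something with over 40 N, if the wrist force passes 120 N, or if a joint passes its speed limit or range.

## Working session

There is one attempt and no reset: what is moved stays moved. The work goes in short steps, Python scripts to look and compute and a tool call to move; the robot and the scene stay as the last step left them, time stands still between calls to the robot, and variables do not carry over. Pictures are saved under pics/ and viewed, at most 10 in all, crops included, and the job is handed in when it is done.

Besides the shell and the picture viewer there is one more tool, called after ">>>" in YAML: its name, and indented under it one key for each argument. arm_command: Moves the arm, as the interface text tells. Its arguments: {"type":"object","properties":{"xyz":{"type":"array"},"roll":{"type":"array"},"grip":{"type":"number"}},"required":["xyz","roll"]}

```bash
mkdir -p pics; cat > h.py <<'E'
import numpy as np, cv2
from rig import robot, optics, finish_job
from scipy.spatial.transform import Rotation as R
def cloud(p):
    z=p["range_z"]; h,w=z.shape; u,v=np.meshgrid(np.arange(w),np.arange(h)); K=p["mtx"]
    c=np.stack([(u-K[0,2])/K[0,0]*z,(v-K[1,2])/K[1,1]*z,z],-1)
    M=cv2.Rodrigues(np.array(p["rvec"],float))[0]
    W=(c-np.array(p["tvec"]).ravel())@M; W[z==0]=np.nan
    return W
E
python3 - <<'E'
from h import *
print(robot.observe(), robot.grasp_offset)
ims=[]
for n in ["top","scene"]:
    p=optics.get_image(n); W=cloud(p); im=p["image"].copy()
    np.savez(f"{n}.npz",im=im,W=W)
    for q in ["marker","caddy","cup","cup_handle","paint_pot","glue_bottle","bottle_cap"]:
        for d in optics.search_frame(p,q)[:4]:
            l,t,w,h=d["bbox"]; c=W[int(t+h/2),int(l+w/2)]
            print(n,q,round(d["conf"],2),np.round(d["bbox"]),np.round(c,3))
    cv2.imwrite(f"pics/{n}0.png",im)
E
```

```text
{'t': 0.0, 'joint_positions': array([ 1.46672203e+00,  4.08164100e-02,  8.38037620e-02, -4.58744308e-04,
       -1.61549520e+00, -3.33701549e-01]), 'dq': array([ 0.00074067, -0.00092611, -0.00026343,  0.00036396,  0.00100847,
        0.00146067]), 'joint_torque': array([ 9.04011449e-04, -3.68204176e+01,  3.47422206e+01,  6.93222776e+00,
       -5.36909443e-03, -1.09743732e-05]), 'tcp_pos': array([0.25414274, 0.5431558 , 0.23027334]), 'ee_rot': array([ 9.76141334e-01, -2.17134315e-01, -1.29605645e-04,  8.76379535e-04]), 'contact_force': array([ 0.15176473, -0.06328459,  0.44351691]), 'moment': array([ 0.02497323, -0.00938833,  0.05037326]), 'grip_force': 0.0, 'finger_gap': 1.0010292964373484} 0.0187
top marker 0.82 [347. 201.  46.  22.] [ 0.534 -0.22   0.013]
top marker 0.74 [319. 269.  48.  34.] [ 0.387 -0.161  0.018]
top marker 0.58 [244. 213.  59.  18.] [ 0.519 -0.024  0.025]
top marker 0.52 [168. 171.  61.  69.] [0.557 0.129 0.004]
top caddy 0.9 [132. 170. 196.  76.] [0.549 0.066 0.006]
top cup 0.7 [166. 170.  62.  71.] [0.557 0.133 0.005]
top cup 0.49 [195. 273.  18.  22.] [0.4  
[... 305 characters left out ...]
  -0.161  0.016]
scene marker 0.78 [143. 153.  37.  24.] [ 0.536 -0.218  0.012]
scene marker 0.67 [228. 159.  59.  25.] [ 0.524 -0.026  0.025]
scene marker 0.6 [262. 126.  38.   6.] [ 0.396 -0.001  0.011]
scene caddy 0.76 [201. 153. 207.  69.] [0.552 0.067 0.037]
scene caddy 0.69 [303. 148.  68.  73.] [0.552 0.124 0.059]
scene cup 0.6 [305. 149.  64.  70.] [0.551 0.124 0.061]
scene cup_handle 0.66 [304. 152.  62.  72.] [0.55  0.122 0.049]
scene paint_pot 0.93 [336. 255.  60.  62.] [0.71  0.192 0.006]
scene paint_pot 0.52 [303. 151.  66.  69.] [0.551 0.121 0.056]
scene glue_bottle 0.82 [212. 211.  36.  67.] [ 0.725 -0.03   0.106]
scene bottle_cap 0.65 [328. 123.  18.  24.] [0.411 0.116 0.037]
```

```bash
python3 - <<'E'
import cv2
a=cv2.imread("pics/top0.png")[80:320,100:420];cv2.imwrite("pics/t1.png",cv2.resize(a,(800,600),interpolation=cv2.INTER_CUBIC))
a=cv2.imread("pics/scene0.png")[80:330,120:440];cv2.imwrite("pics/s1.png",cv2.resize(a,(768,600),interpolation=cv2.INTER_CUBIC))
E
```

```text
(no output)
```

View pics/t1.png

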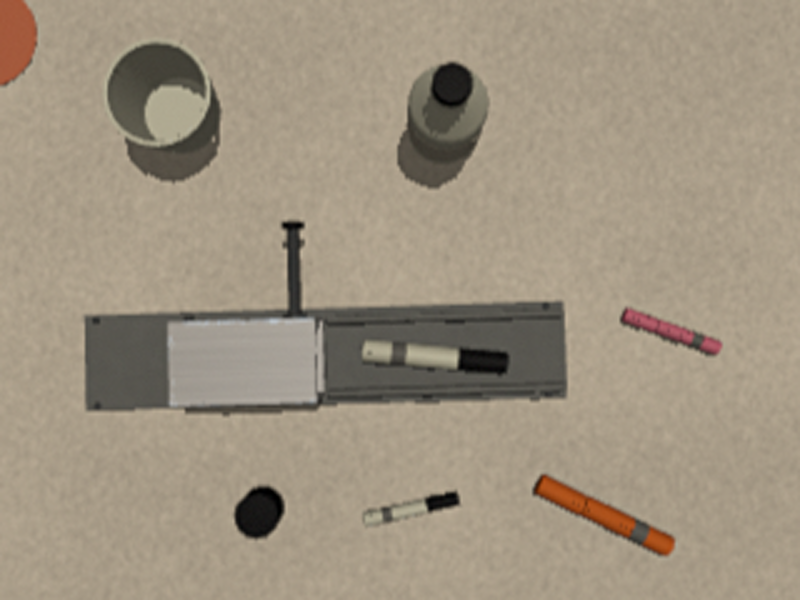

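View pics/s1.png

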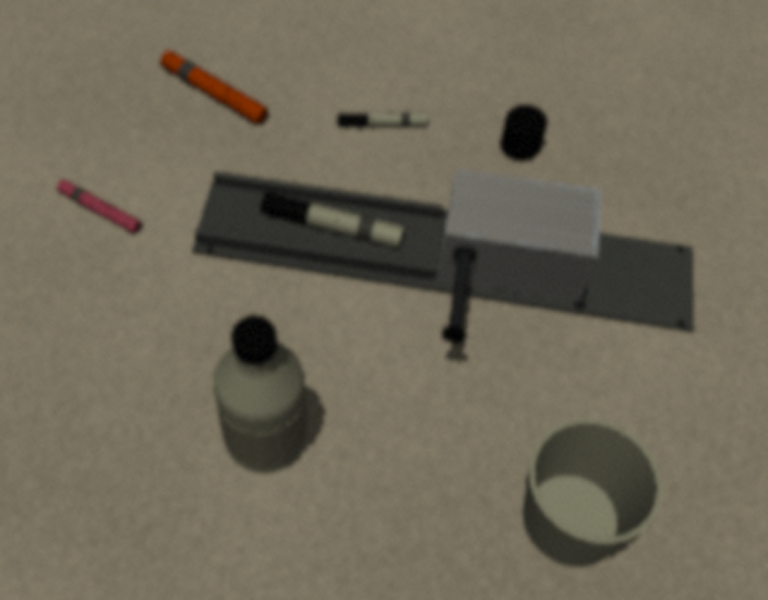

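The top view shows the caddy along world +y: hinge side at the left, crop corners (85,317), (563,302), (566,397) and (86,410). The handle is on the +x side (bar from 295,312 to 292,225). The large white marker lies in the tray from (362,351) to (508,363), black cap away from the cup.

```bash
cat >> h.py <<'E'
def pix2plane(p,uv,z):
    K=p["mtx"];M=cv2.Rodrigues(np.array(p["rvec"],float))[0];t=np.array(p["tvec"]).ravel()
    C=-M.T@t; uv=np.atleast_2d(uv)
    d=np.c_[(uv[:,0]-K[0,2])/K[0,0],(uv[:,1]-K[1,2])/K[1,1],np.ones(len(uv))]@M
    return C+d*((z-C[2])/d[:,2])[:,None]
def proj(p,X): return cv2.projectPoints(np.array(X,float),np.array(p["rvec"],float),np.array(p["tvec"],float),p["mtx"],None)[0][:,0]
E
python3 - <<'E'
from h import *
p=optics.get_image("top"); W=cloud(p); im=p["image"]
g=im.astype(int).max(2)
# caddy fit: far-left corners at z=.004
cr=lambda a:np.array(a)/2.5+[100,80]-0.4
L=pix2plane(p,cr([[85,317],[86,410]]),.004); 
Rr=pix2plane(p,cr([[563,302],[566,397]]),.012)
print("left",L,"right",Rr, np.linalg.norm(L[0]-L[1]), np.linalg.norm(L.mean(0)-Rr.mean(0)))
M=pix2plane(p,cr([[362,351],[508,363]]),.018); print("marker",M,np.linalg.norm(M[0]-M[1]))
H=pix2plane(p,cr([[295,310],[292,225]]),.049); print("handle",H)
# depth points of bright marker
m=np.zeros(g.shape,bool); m[212:234,243:306]=True
m&=(W[...,2]>.013)&(W[...,2]<.035)
q=W[m]; c=q[:,:2].mean(0); print(m.sum(),c,np.nanmedian(q[:,2]))
print("rim z",np.nanmedian(W[225:230,240:310,2]))
# handle depth
for (u,v) in [(217,185),(217,190),(217,195),(218,200)]: print(W[v,u-1:u+2].round(3).tolist())
# edges by intensity
e=cv2.adaptiveThreshold(cv2.cvtColor(im,6),255,0,1,5,3)
mk=((g<105)*255).astype(np.uint8)[190:255,125:335]
mk=cv2.morphologyEx(mk,cv2.MORPH_CLOSE,np.ones((45,45)))
cs=max(cv2.findContours(mk,0,2)[0],key=cv2.contourArea); r=cv2.minAreaRect(cs); print(r)
E
```

```text
left [[0.55778734 0.2671639  0.004     ]
 [0.48008211 0.26728962 0.004     ]] right [[ 0.55974861 -0.13113387  0.012     ]
 [ 0.48220334 -0.13094629  0.012     ]] 0.07770533224495221 0.3983524075640889
marker [[ 0.52406175  0.0344098   0.018     ]
 [ 0.51137632 -0.083958    0.018     ]] 0.11904560048144329
handle [[0.55863883 0.08441175 0.049     ]
 [0.62544169 0.0853109  0.049     ]]
518 [ 0.51747731 -0.02463272] 0.024820377874777817
rim z 0.010197371893255595
[[0.595, 0.086, 0.052], [0.595, 0.084, 0.055], [0.595, 0.082, 0.055]]
[[0.585, 0.086, 0.053], [0.585, 0.084, 0.056], [0.585, 0.082, 0.054]]
[[0.575, 0.086, 0.055], [0.575, 0.084, 0.055], [0.575, 0.083, 0.054]]
[[0.566, 0.085, 0.056], [0.566, 0.083, 0.052], [0.566, 0.081, 0.054]]
((104.49998474121094, 31.999996185302734), (208.99996948242188, 63.99999237060547), -0.0)
```

>>> arm_command:
  xyz:
    - [0.2, 0.19, 0]
    - [0.4, 0.38, 0]
    - [0.6, 0.57, 0]
    - [0.8, 0.76, 0]
    - [1.0, 0.95, 0]
  roll: [-0.17, -0.35, -0.52, -0.7, -0.874]
  grip: 0

```text
t: 1.48
tcp_pos: [0.3553, 0.2849, 0.2316]
ee_rot: [1.0, 0.001, 0.0, -0.0]
contact_force: [0.6, -0.6, -0.8]
finger_gap: 0.001
grip_force: 0.0
```

>>> arm_command:
  xyz:
    - [0.1, 0.2, 0]
    - [0.2, 0.4, 0]
    - [0.3, 0.6, 0]
    - [0.4, 0.8, 0]
    - [0.5, 1.0, 0]
  roll: [0, 0, 0, 0, 0]

```text
t: 2.1
tcp_pos: [0.4552, 0.085, 0.2317]
ee_rot: [1.0, -0.0, 0.0, -0.0]
contact_force: [-0.1, -0.0, 1.0]
finger_gap: 0.003
grip_force: 0.0
```

>>> arm_command:
  xyz:
    - [0.1, 0.25, 0.1]
    - [0.2, 0.5, 0.2]
    - [0.31, 0.8, 0.4]
    - [0.31, 1.0, 0.6]
    - [0.31, 1.0, 0.6]
  roll: [0, 0, 0, 0, 0]

```text
t: 2.72
tcp_pos: [0.5144, -0.116, 0.1072]
ee_rot: [1.0, -0.002, -0.003, 0.0]
contact_force: [-0.1, 0.4, 0.2]
finger_gap: 0.002
grip_force: 0.0
```

>>> arm_command:
  xyz:
    - [0, 0.06, 0.1]
    - [0, 0.06, 0.22]
    - [0, 0.06, 0.34]
    - [0, 0.06, 0.44]
    - [0, 0.06, 0.485]
  roll: [0, 0, 0, 0, 0]

```text
t: 3.35
tcp_pos: [0.5167, -0.125, 0.0142]
ee_rot: [1.0, -0.0, 0.0, 0.0]
contact_force: [0.7, -0.3, 0.1]
finger_gap: -0.003
grip_force: 0.0
```

```bash
python3 - <<'E'
from h import *
print({k:v for k,v in robot.observe().items() if k in("tcp_pos","contact_force")})
a=optics.get_image("top")["image"][180:280,200:340];b=optics.get_image("scene")["image"][110:210,190:330]
cv2.imwrite("pics/d1.png",np.vstack([cv2.resize(x,(420,300),interpolation=2) for x in(a,b)]))
E
```

```text
{'tcp_pos': array([ 0.51670781, -0.12504228,  0.01422497]), 'contact_force': array([ 0.66781623, -0.32505253,  0.1286356 ])}
```

View pics/d1.png

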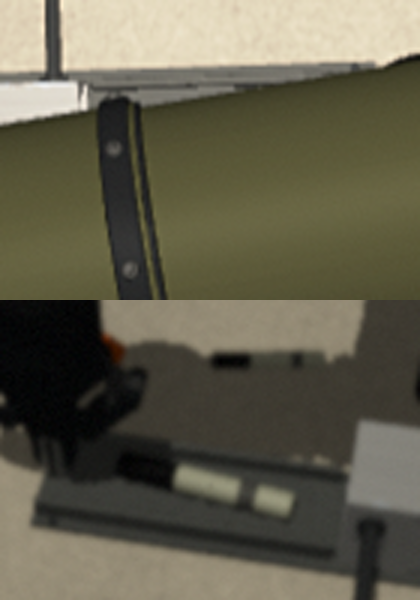

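The scene view shows the fingertips in the tray behind the marker's black cap (crop ~60,450), and the path ahead is free. Pushing slowly.

>>> arm_command:
  xyz:
    - [0, -0.05, 0]
    - [0, -0.1, 0]
    - [0, -0.15, 0]
    - [0, -0.2, 0]
    - [0, -0.25, 0]
  roll: [0, 0, 0, 0, 0]

```text
t: 4.08
tcp_pos: [0.5168, -0.075, 0.0147]
ee_rot: [1.0, -0.0, 0.0, 0.0]
contact_force: [0.1, -0.4, 0.6]
finger_gap: 0.006
grip_force: 0.7
```

>>> arm_command:
  xyz:
    - [0, -0.05, 0]
    - [0, -0.1, 0]
    - [0, -0.15, 0]
    - [0, -0.2, 0]
    - [0, -0.25, 0]
  roll: [0, 0, 0, 0, 0]

```text
t: 4.7
tcp_pos: [0.5166, -0.0249, 0.0142]
ee_rot: [1.0, -0.0, -0.0, 0.0]
contact_force: [-0.6, -0.3, 0.1]
finger_gap: 0.0
grip_force: 0.3
```

```bash
python3 - <<'E'
from h import *
a=optics.get_image("scene")["image"][110:210,190:370]
cv2.imwrite("pics/d2.png",cv2.resize(a,(540,300),interpolation=2))
E
```

```text
(no output)
```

View pics/d2.png

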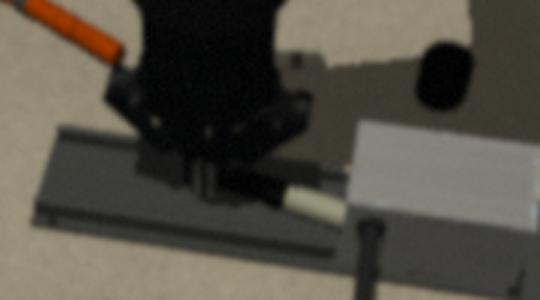

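The marker's bare end is just entering the cup mouth (crop ~345,205), and the marker is straight enough. Before going on I'll check the gripper linkage's clearance over the cup.

```bash
python3 - <<'E'
from h import *
p=optics.get_image("scene");W=cloud(p).reshape(-1,3)
d=W-[0.5167,-0.025,0.0142]
for lo in np.arange(.015,.08,.01):
    m=(d[:,1]>lo)&(d[:,1]<lo+.01)&(abs(d[:,0])<.045)&(d[:,2]>.03)&(d[:,2]<.2)
    if m.sum(): print(lo.round(3),m.sum(),np.percentile(W[m,2],[0,5,20]).round(3))
E
```

```text
0.015 299 [0.055 0.067 0.089]
0.025 328 [0.059 0.069 0.078]
0.035 253 [0.066 0.079 0.091]
0.045 110 [0.078 0.087 0.097]
0.055 62 [0.093 0.1   0.104]
```

>>> arm_command:
  xyz:
    - [0, -0.05, 0]
    - [0, -0.1, 0]
    - [0, -0.15, 0]
    - [0, -0.2, 0]
    - [0, -0.235, 0]
  roll: [0, 0, 0, 0, 0]

```text
t: 5.42
tcp_pos: [0.5167, 0.0221, 0.0143]
ee_rot: [1.0, -0.0, 0.0, 0.0]
contact_force: [0.6, -0.9, 0.3]
finger_gap: -0.003
grip_force: 0.2
```

```bash
python3 - <<'E'
from h import *
a=optics.get_image("scene")["image"][110:210,190:370]
cv2.imwrite("pics/d3.png",cv2.resize(a,(720,400),interpolation=2))
E
```

```text
(no output)
```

View pics/d3.png

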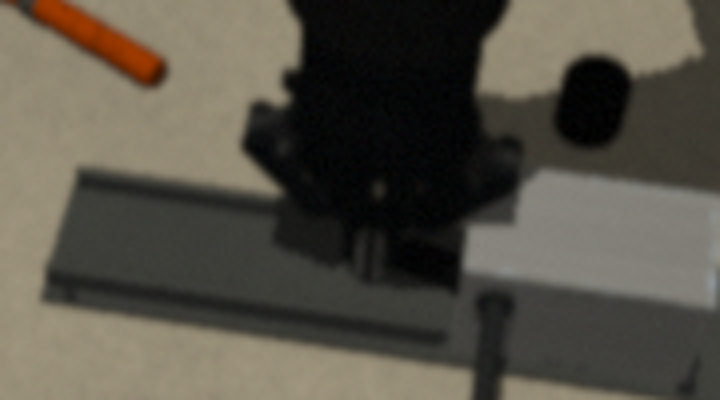

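Only part of the black cap (crop 385–463) is still outside the cup, so all the white is in, about two thirds of the length. I'll push a little more with the tip slightly raised for linkage clearance, then retreat.

>>> arm_command:
  xyz:
    - [0, 0, -0.02]
    - [0, -0.015, -0.02]
    - [0, -0.03, -0.02]
    - [0, -0.045, -0.02]
    - [0, -0.05, -0.02]
  roll: [0, 0, 0, 0, 0]

```text
t: 6.1
tcp_pos: [0.5167, 0.0315, 0.0183]
ee_rot: [1.0, -0.0, 0.0, 0.0]
contact_force: [-0.0, -1.2, 0.6]
finger_gap: -0.001
grip_force: 0.5
```

>>> arm_command:
  xyz:
    - [0, 0.1, 0]
    - [0, 0.2, -0.1]
    - [0, 0.2, -0.4]
    - [0, 0.2, -0.7]
    - [0, 0.2, -0.8]
  roll: [0, 0, 0, 0, 0]

```text
t: 6.72
tcp_pos: [0.5182, -0.0085, 0.183]
ee_rot: [1.0, -0.0, 0.003, -0.001]
contact_force: [0.3, -0.3, -0.7]
finger_gap: 0.004
grip_force: 0.0
```

>>> arm_command:
  xyz:
    - [0.1, -0.1, 0]
    - [0.2, -0.2, 0]
    - [0.3, -0.35, 0.05]
    - [0.42, -0.47, 0.2]
    - [0.42, -0.47, 0.3]
  roll: [0, 0, 0, 0, 0]
  grip: 0.5

```text
t: 7.35
tcp_pos: [0.6005, 0.0866, 0.1147]
ee_rot: [1.0, 0.0, -0.002, 0.0]
contact_force: [-0.6, -0.8, -1.1]
finger_gap: 0.497
grip_force: 0.0
```

```bash
python3 - <<'E'
from h import *
s=robot.observe();print(s["tcp_pos"],s["finger_gap"])
p=optics.get_image("scene");im=p["image"]
print(proj(p,[[.52,.068,.008],[.52,.068,.026],[.52,.03,.017],[.52,.047,.017],[.6,.085,.049]]).round(1)-[190,110])
cv2.imwrite("pics/d4.png",cv2.resize(im[110:240,190:370],(720,520),interpolation=2))
E
```

```text
[0.60048043 0.08662189 0.11474583] 0.49744898834123413
[[115.   72.1]
 [115.9  66.6]
 [ 95.9  66.3]
 [104.6  67.7]
 [121.3  96.9]]
```

View pics/d4.png

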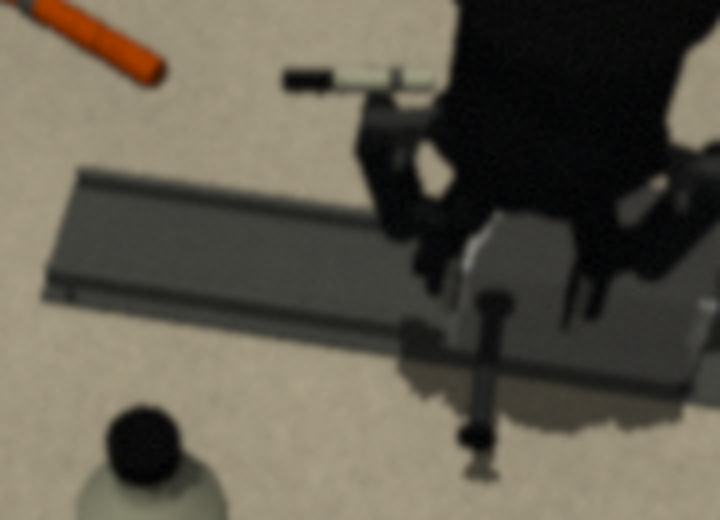

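Fingers straddle the bar (bar at crop ~485,370). The marker is no longer visible in the open tray. Descending to grip.

>>> arm_command:
  xyz:
    - [0, 0.005, 0.1]
    - [0, 0.005, 0.2]
    - [0, 0.005, 0.32]
    - [0, 0.005, 0.42]
    - [0, 0.005, 0.43]
  roll: [0, 0, 0, 0, 0]

```text
t: 8.02
tcp_pos: [0.5996, 0.0837, 0.0303]
ee_rot: [1.0, -0.001, -0.001, 0.001]
contact_force: [-0.7, -0.5, -0.0]
finger_gap: 0.501
grip_force: 0.0
```

>>> arm_command:
  xyz:
    - [0, 0, 0]
    - [0, 0, 0]
    - [0, 0, 0]
    - [0, 0, 0]
    - [0, 0, 0]
  roll: [0, 0, 0, 0, 0]
  grip: 0

```text
t: 8.65
tcp_pos: [0.6015, 0.0833, 0.0337]
ee_rot: [1.0, -0.001, 0.001, 0.001]
contact_force: [1.5, -4.2, 1.0]
finger_gap: 0.093
grip_force: 58.5
```

>>> arm_command:
  xyz:
    - [0, -0.034, -0.06]
    - [0, -0.075, -0.115]
    - [0, -0.122, -0.165]
    - [0, -0.176, -0.208]
    - [0, -0.235, -0.243]
  roll: [0, 0, 0, 0, 0]

```text
t: 9.28
tcp_pos: [0.6014, 0.1289, 0.084]
ee_rot: [1.0, -0.001, 0.001, 0.002]
contact_force: [-2.9, -8.3, 6.4]
finger_gap: 0.088
grip_force: 58.5
```

>>> arm_command:
  xyz:
    - [0, -0.063, -0.028]
    - [0, -0.13, -0.046]
    - [0, -0.197, -0.057]
    - [0, -0.266, -0.058]
    - [0, -0.335, -0.05]
  roll: [0, 0, 0, 0, 0]

```text
t: 9.9
tcp_pos: [0.6016, 0.1986, 0.0941]
ee_rot: [1.0, -0.0, 0.002, -0.0]
contact_force: [0.4, 0.2, 3.6]
finger_gap: 0.087
grip_force: 61.4
```

>>> arm_command:
  xyz:
    - [0, -0.034, 0.007]
    - [0, -0.066, 0.017]
    - [0, -0.1, 0.028]
    - [0, -0.131, 0.042]
    - [0, -0.131, 0.042]
  roll: [0, 0, 0, 0, 0]

```text
t: 10.52
tcp_pos: [0.6018, 0.2232, 0.0851]
ee_rot: [1.0, -0.0, 0.001, 0.001]
contact_force: [-2.2, -6.7, 11.1]
finger_gap: 0.088
grip_force: 63.1
```

```bash
python3 - <<'E'
from h import *
s=robot.observe();print(s["tcp_pos"],s["contact_force"],s["moment"])
im=optics.get_image("scene")["image"]
cv2.imwrite("pics/d5.png",cv2.resize(im[90:290,240:460],(660,600),interpolation=2))
E
```

```text
[0.60178742 0.22321123 0.08507223] [-2.19742578 -6.68025322 11.06223664] [-2.48431748  0.72608986  0.15497095]
```

View pics/d5.png

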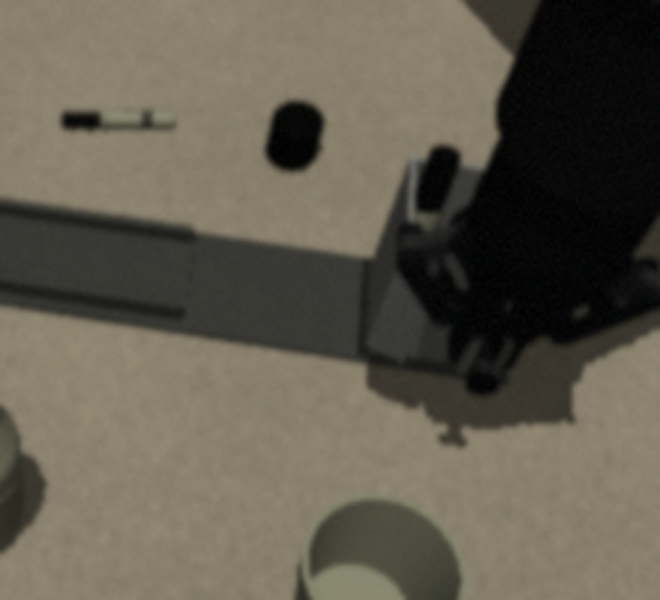

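The cup is up, with the marker's black cap protruding from its mouth (crop ~438,180). Releasing and rising.

>>> arm_command:
  xyz:
    - [0, 0, 0]
    - [0, 0, 0]
    - [0, 0, 0]
    - [0, 0, 0]
    - [0, 0, 0]
  roll: [0, 0, 0, 0, 0]
  grip: 0.5

```text
t: 11.2
tcp_pos: [0.6008, 0.2246, 0.0823]
ee_rot: [1.0, -0.0, -0.0, 0.0]
contact_force: [0.5, -0.2, -0.3]
finger_gap: 0.5
grip_force: 0.0
```

>>> arm_command:
  xyz:
    - [0, 0, -0.1]
    - [0, 0, -0.25]
    - [0, 0, -0.4]
    - [0, 0, -0.55]
    - [0, 0, -0.7]
  roll: [0, 0, 0, 0, 0]

```text
t: 11.82
tcp_pos: [0.601, 0.2244, 0.2255]
ee_rot: [1.0, -0.0, 0.001, -0.0]
contact_force: [0.3, 0.3, -0.3]
finger_gap: 0.498
grip_force: 0.0
```

>>> arm_command:
  xyz:
    - [0, -0.2, 0]
    - [-0.1, -0.4, 0]
    - [-0.2, -0.6, 0]
    - [-0.4, -0.8, 0]
    - [-0.6, -1.0, 0]
  roll: [0, 0, 0, 0, 0]

```text
t: 12.45
tcp_pos: [0.4801, 0.4257, 0.2243]
ee_rot: [1.0, -0.001, 0.001, -0.001]
contact_force: [0.6, 0.6, 0.8]
finger_gap: 0.497
grip_force: 0.0
```

```bash
python3 - <<'E'
from h import *
p=optics.get_image("scene");im=p["image"]
# expected upright cup rim corners
pts=proj(p,[[.488,.18,.116],[.552,.18,.116],[.552,.244,.116],[.488,.244,.116]])
im=cv2.resize(im[90:290,240:460],(660,600),interpolation=2)
for q in pts: cv2.circle(im,tuple(int(v) for v in (q-[240,90])*3),3,(0,0,255),-1)
cv2.imwrite("pics/d6.png",im)
q=optics.get_image("top");W=cloud(q)
for n in ["paint_pot","bottle_cap","marker"]: print(n,[np.round(d["bbox"]).tolist() for d in optics.search_frame(q,n)[:3]])
E
```

```text
paint_pot [[143.0, 93.0, 44.0, 46.0]]
bottle_cap [[194.0, 276.0, 19.0, 20.0], [266.0, 106.0, 29.0, 39.0]]
marker [[144.0, 228.0, 12.0, 22.0], [349.0, 202.0, 42.0, 20.0], [318.0, 267.0, 51.0, 36.0]]
```

View pics/d6.png

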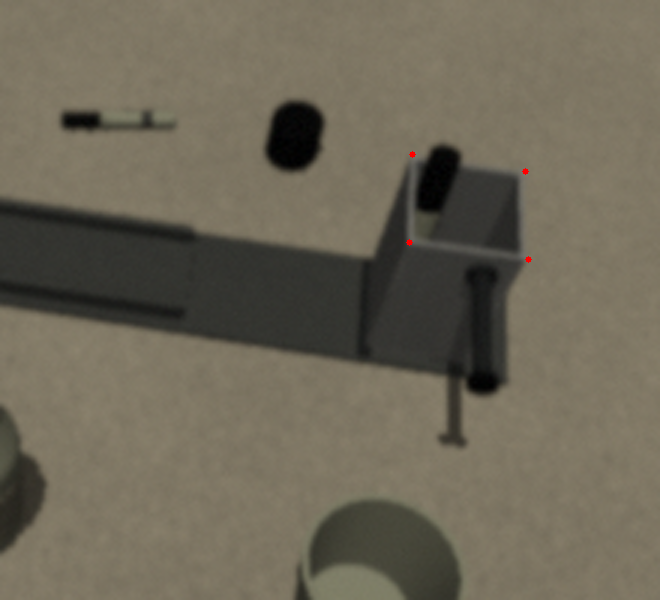

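The cup's rim matches the expected fully-up corners, the marker stands in it cap up (438,180), and the pot, bottle and bottle cap have not moved. Handing in.

```bash
python3 -c "
from rig import finish_job;print(finish_job())"
```

```text
the job is handed in; nothing more can be done
None
```

The job is handed in: the marker was slid most of the way into the folded cup, the cup was swung fully up, and the marker stands upright in it. The pot, bottle and bottle cap are where they were, and it took about 13 of the 54 seconds.

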